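# Unhang the wash basket with the lifting hook

### The job

Use the lifting hook to lift the wash basket, with its V-block inside, off its stand by the bail: keep it hanging level so that its flatted trunnions slip out of the bearing slots without catching, and never touch the basket with the gripper. Set the basket down gently and flat inside the low tray in the other drawer, unhook it, and stand the hook upright on the bare drawer floor again. Leave the clamp fixture, the spanner and the file where they are.

Things in the scene. Friction and masses are not known exactly. Their poses are not given: they have to be found in the camera images.
- basket: Open steel wash basket, 76 (x) x 80 (y) x 62 mm high, about 0.3 kg, floor 4 mm, walls 3 mm, with a rigid bail over it and a trunnion on each side. Origin: centre of its underside; z up out of its mouth; y is the trunnion axis, alike either way round. Starts hanging level at rest in the stand, underside 30 mm above the drawer floor, free to swing about y.
- bail (a point): Middle of the axis of the bail's top bar, 113 mm above the basket's underside. The bar is round, 8 mm thick, level and straight along the basket's y from -26 to +26 mm; then it bends down to legs at y = +-36 mm.
- trunnion (a point): On the basket's swing axis, centred between its trunnions, 40 mm above its underside. The trunnions reach to y = +-58 mm (end discs 17 mm across from 55 to 58). Each has flat sides 10 mm apart in x and is 24 mm tall, 5 mm below to 19 mm above this axis, round below.
- stand: Fixed grey stand, base 90 (x) x 116 (y) x 6 mm, two upright cheeks 60 mm wide in x, 108 mm high, from |y| = 44 to 52 mm, with the basket between them. Origin: centre of its underside on the drawer floor; y along the trunnion axis. Nothing of the stand is above 108 mm.
- neck (a point): Centred between the tops of the cheeks. Each cheek has a keyhole bearing open at the top: a V seat (trunnion axis 70 mm up) in a 30 mm wide cavity, above it a neck 16 mm wide in x from 96 to 108 mm up, sloped below. A trunnion passes only with the basket within about 15 degrees of level, and is clear once the basket has risen 45 mm.
- hook: Loose steel C-shaped lifting hook with a black handle, 0.2 kg, 48 (x) x 36 (y) x 102 mm, starting upright on its flat foot. Origin: centre of its underside, below the handle; z up; the mouth of the C opens towards -x. Foot: z 0 to 6, x -24 to 24 mm. Back: x 18 to 24. Underside of the upper arm: z 52.
- saddle (a point): Where the axis of a carried 8 mm bar along y rests in the hook's V saddle: x 0, y 0, z 14 mm in the hook's frame. The saddle's tip at x -17 rises to z 21, so a bar enters or leaves through the mouth (-x) with its axis at z 25 to 48, best 36.
- grip (a point): Middle of the hook's handle, x 0, y 0, z 82 mm in the hook's frame. The handle is a block 22 (x) x 36 (y) mm, z 58 to 102, right above the saddle: grip it from above on either pair of faces, with the TCP here.
- tray: Fixed low aluminium tray, 112 (x) x 116 (y) x 16 mm outside, walls and floor 5 mm thick, so 102 x 106 mm inside. Origin: centre of its underside on the drawer floor. It lies in the other drawer than the stand. The basket goes in with its x along the tray's x, either way round.
- v_block: Steel V-block, 50 x 50 x 40 mm, 0.25 kg, lying loose in the basket. Origin: centre of its underside.
- fixture: Bystander: clamp fixture with a red lever, 147 mm long, 70 mm wide, 121 mm high, 0.95 kg, loose on a drawer floor between stand and tray, lying along world x. Origin: centre of its underside.
- spanner: Bystander: loose spanner, 196 x 32 x 9 mm, lying along y at the front of the left drawer (floor z 0, inside x 0.345 to 0.68, y 0.024 to 0.441 m, walls up to z 0.089).
- file: Bystander: loose flat file with wooden handle, 240 x 26 x 26 mm, lying along y at the front of the right drawer (floor z 0, inside x 0.33 to 0.68, y -0.404 to 0.002 m, walls up to z 0.089). Beyond x 0.68 the worktop covers both drawers, z 0.107 to 0.149.

How it is judged:
By the outcome, as a careful person would: the job done as asked, in the order asked, and still so for the second after the job is handed in, with the robot touching nothing.
It also fails if it takes over 70 s, if anything falls off the work surface, if the arm or the gripper's body presses on something with over 40 N, if the wrist force passes 120 N, or if a joint passes its speed limit or range.

### The arm

A 7-joint arm with a two-finger parallel gripper is mounted at the origin on a cart in front of the work surface, level with it; the furniture and walls round the work are solid. World frame = base frame: x ahead of the robot, y to its left, z up, the work surface at z = 0. Lengths are in m, angles in rad, forces in N, time in s.
With the tool pointing down it reaches from about 0.4 to 0.85 m from the base axis. Payload 4.5 kg.
Tool frame: the origin (TCP) lies between the finger pads, 19 mm behind the fingertips; this is the grasp point; z points along the fingers, y is the line along which they close (so a half turn about z gives the same grasp; the last joint's range is limited). The gripper opens to 88 mm and grips with 3 to 60 N. Pads are 18 mm wide; open, the fingers measure 123 mm over their backs; the gripper's body (75 mm by 187 mm) begins 45 mm behind the grasp point.
Start: joints at [1.224, 0.689, -0.195, 1.565, 0.157, 0.902, -0.215], TCP at [0.232, -0.58, 0.257] pointing down, gripper open.
Joint ranges: [-3.01, 3.01], [-0.46, 2.08], [-1.47, 1.51], [0.13, 2.56], [-1, 4.14], [0.04, 2.09], [-2.66, 2.66]. Speed limits (rad/s): [2.57, 2.57, 3.14, 3.14, 3.14, 3.14, 3.14].

### API

Orientations are given as a unit quaternion [x, y, z, w].
In Python, from plant import r, vision, ticket gives the robot as it stands (r), with the cameras (vision) and the job (ticket).
- The arm moves only by the shell command python3 steer.py [FORCE], which reads ROWS from standard input. ROWS is a JSON list of rows, 1 to 10 of them, each an object with the fields jaw (the opening from 0.0 (shut) to 1.0 (fully open)), tx, ty, tz (the shift in mm), drx, dry, drz (a rotation vector in units of 0.25 rad); a field left out counts as zero (the opening has to be given); each row is the pose to reach, as a shift and turn from the pose commanded when the command began, along the tool's axes at that moment; what a row does not reach only later rows make up. A row lasts 1/10 s, in which the tool goes at most 0.05 m and 0.15 rad, less where a joint would pass 70% of its speed; a pose out of reach is approached as far as the arm can. The fingers move at their own pace and stop on an object; FORCE is the grip in N (left out, the last holds). Time passes only in rows, so rows that do not move let the fingers close. It prints the time, the measured TCP pose, the force, the opening and the grip force at its end. Input that does not fit is refused with a message, and nothing moves.
- r.get_state(): the state, without advancing time (a new reading comes with each control period).
- vision.snapshot(name): name is "scene" or "side" or "wrist"; returns the picture (400x640x3 uint8, red, green, blue); there is no depth.
- vision.camera_params(name): a dict with "fx", "fy", "cx", "cy" (pixels), "rvec" (rotation vector, rad) and "tvec" (3), from world to camera coordinates, as OpenCV has them. Camera axes: x right, y down, z forward; pixel columns grow to the right and rows downward; lengths in m; the calibration is good to about 2 mm. A picture is of the moment at which its call begins: read the wrist's pose just before it. camera_params takes no time and is no camera call; for the wrist camera it gives the pose at the moment of the call.
- ticket.finish_job(): hands the job in; it is judged then, once.
The state is a dict: "clock": time; "q": joint angles; "qd": joint speeds; "joint_torque": joint torques, N m; "tool_pos": TCP position; "eef_rot": TCP orientation; "contact_force": force on the tool from outside, world axes, zero at the start; "moment": the same for the moment, N m; "opening": opening from 0.0 (shut) to 1.0 (fully open); "finger_force": force on a finger pad.
Only numpy, scipy, OpenCV 4.12 (cv2) and the standard library are available. Lean on these libraries where they do the work, as an engineer would, in place of code of your own. Each camera call takes 0.05 s, during which the arm holds its last target. There are 200 camera calls.

## Working session

There is one attempt and no reset: what is moved stays moved. The work goes in short steps, Python scripts to look and compute and a shell command to move; the robot and the scene stay as the last step left them, time stands still between calls to the robot, and variables do not carry over. Pictures are saved under pics/ and viewed, at most 10 in all, crops included, and the job is handed in when it is done.

```bash
ls; mkdir -p pics
python3 - <<'E'
from plant import r, vision, ticket
import cv2,numpy as np
s=r.get_state();print(s)
for n in("scene","side","wrist"):
    p=vision.camera_params(n);print(n,p)
    cv2.imwrite(f"pics/{n}0.png",vision.snapshot(n)[:,:,::-1])
E
```

```text
pics
plant.py
steer.py
{'clock': 0.0, 'q': array([ 1.22381132,  0.68997467, -0.19455353,  1.56632499,  0.15728731,
        0.90248566, -0.21507227]), 'qd': array([-0.00036755, -0.00109344,  0.0005379 ,  0.00024999, -0.00140591,
        0.0001698 ,  0.00080633]), 'joint_torque': array([ 1.28422871e-04, -5.27558327e+01, -1.26662616e+00, -1.53430992e+01,
       -5.25383418e-02,  6.69159766e-03,  1.72792934e-04]), 'tool_pos': array([ 0.23204252, -0.57969659,  0.25662188]), 'eef_rot': array([ 9.81917099e-01,  1.89309270e-01, -2.16464729e-04, -8.73768593e-04]), 'contact_force': array([0.52455869, 0.5941232 , 0.25750436]), 'moment': array([ 0.01779417, -0.00595704,  0.01356018]), 'finger_force': 0.0, 'opening': 1.0042097784533832}
scene {'fx': 367.1919999355338, 'fy': 367.1919999355338, 'cx': 313.70970915984725, 'cy': 199.84297410372193, 'rvec': array([ 1.21590649, -1.94121932,  1.22184008]), 'tvec': array([0.18052092, 0.26685681, 0.6710599 ])}
side {'fx': 406.60544850733606, 'fy': 406.60544850733606, 'cx': 319.24862847437, 'cy': 196.81209269275524, 'rvec': array([ 1.03110109,  2.3425372 , -1.15623414]), 'tvec': array([ 0.3205152 , -0.11242877,  1.50400344])}
wrist {'fx': 290.4798468581827, 'fy': 290.4798468581827, 'cx': 318.0709401027377, 'cy': 199.70522945056658, 'rvec': array([-2.37077375,  1.6043046 ,  0.2637516 ]), 'tvec': array([-0.62455426, -0.04397205,  0.38996039])}
```

View pics/scene0.png

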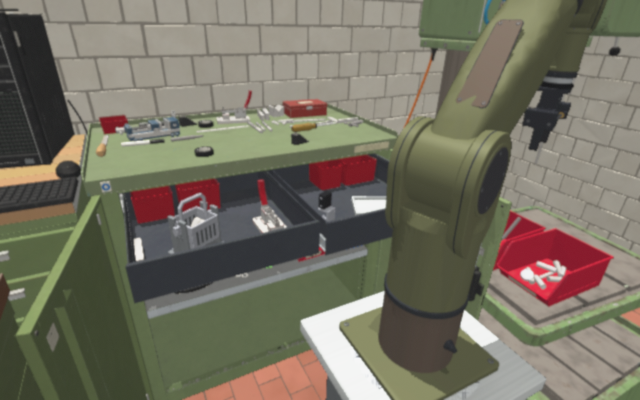

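View pics/side0.png

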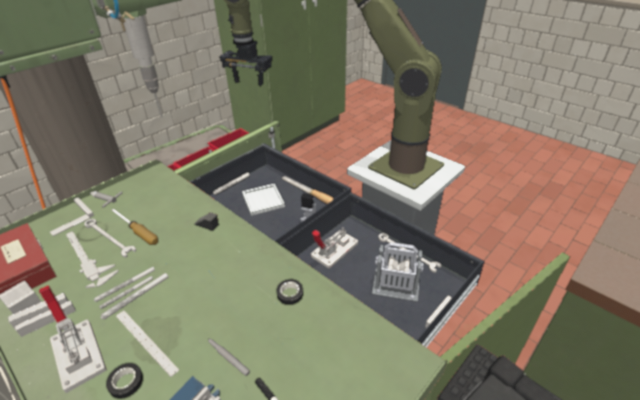

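The pictures show the basket and stand in the left drawer, at (197,225) in scene and (397,272) in side. The hook's black handle is at (324,200) in scene and (307,200) in side. The tray is in the right drawer at side (263,198), and the fixture at side (333,247).

```bash
cat > h.py <<'E'
from plant import r, vision, ticket
import cv2,numpy as np
from scipy.spatial.transform import Rotation as R
def ray(p,uv):
    K=np.array([[p['fx'],0,p['cx']],[0,p['fy'],p['cy']],[0,0,1]])
    M=R.from_rotvec(p['rvec']).as_matrix()
    d=M.T@np.linalg.solve(K,[uv[0],uv[1],1]); return -M.T@p['tvec'],d/np.linalg.norm(d)
def onz(p,uv,z):
    c,d=ray(p,uv); return c+d*(z-c[2])/d[2]
def proj(p,X):
    K=np.array([[p['fx'],0,p['cx']],[0,p['fy'],p['cy']],[0,0,1]])
    return cv2.projectPoints(np.array(X,float).reshape(-1,3),p['rvec'],p['tvec'],K,None)[0].reshape(-1,2)
def tri(obs): # [(p,uv)]
    A=0;b=0
    for p,uv in obs:
        c,d=ray(p,uv);P=np.eye(3)-np.outer(d,d);A=A+P;b=b+P@c
    return np.linalg.solve(A,b)
def shift(target,yaw=None):
    """tool-axes shift to world target; yaw = world angle of tool x axis, tool pointing down"""
    s=r.get_state();T=R.from_quat(s['eef_rot'])
    print('shift',T.inv().apply(np.array(target)-s['tool_pos']).round(4),end=' ')
    if yaw is not None:
        G=R.from_matrix(np.array([[np.cos(yaw),np.sin(yaw),0],[np.sin(yaw),-np.cos(yaw),0],[0,0,-1]]).T if 0 else np.column_stack([[np.cos(yaw),np.sin(yaw),0],[np.sin(yaw),-np.cos(yaw),0],[0,0,-1]]))
        print('rot',(T.inv()*G).as_rotvec().round(4),end='')
    print()
def snap(n,f):
    p=vision.camera_params(n);im=vision.snapshot(n);cv2.imwrite('pics/'+f,im[:,:,::-1]);return p,im
E
python3 - <<'E'
from h import *
a=vision.camera_params('side');b=vision.camera_params('scene');w=vision.camera_params('wrist')
print('hook handle',tri([(a,(307,200)),(b,(324,200))]))
print('tray',onz(a,(263,198),.016)); print('basket',onz(a,(397,272),.07));print('fix',onz(a,(333,247),.01))
s=r.get_state();T=R.from_quat(s['eef_rot']);c,d=ray(w,(320,200))
print('cam in tool',T.inv().apply(c-s['tool_pos']),T.inv().apply(d),T.as_matrix())
shift([.47,-.15,.42],0);shift([.47,-.15,.42],np.pi/2);shift([.47,-.15,.42],-np.pi/2)
E
```

```text
hook handle [ 0.45694871 -0.05862678  0.08015617]
tray [ 0.48896718 -0.23629411  0.016     ]
basket [0.50412617 0.2993318  0.07      ]
fix [0.50019966 0.08324394 0.01      ]
cam in tool [ 0.08233355  0.00044741 -0.12607065] [-0.3189154   0.00670803  0.94775945] [[ 9.28339401e-01  3.71733223e-01 -6.06319059e-04]
 [ 3.71733699e-01 -9.28338636e-01  1.19728350e-03]
 [-1.17799352e-04 -1.33687468e-03 -9.99999099e-01]]
shift [ 0.3806 -0.3108 -0.1628] rot [-0.0013  0.0004  0.3809]
shift [ 0.3806 -0.3108 -0.1628] rot [-1.2000e-03 -7.0000e-04 -1.1899e+00]
shift [ 0.3806 -0.3108 -0.1628] rot [-8.0000e-04  1.4000e-03  1.9517e+00]
```

The rows are not in the units I measure in: shifts go in mm and turns go in units of 0.25 rad. I convert before sending: -0.163 m is -163, -0.08 m is -80, 0.38 rad is 1.52.

```bash
echo '[{"jaw": 1,"tx": 20,"ty": -20,"tz": -50,"drz": 0.12},{"jaw": 1,"tx": 50,"ty": -40,"tz": -80,"drz": 0.28},{"jaw": 1,"tx": 90,"ty": -70,"tz": -100,"drz": 0.4},{"jaw": 1,"tx": 130,"ty": -100,"tz": -120,"drz": 0.56},{"jaw": 1,"tx": 170,"ty": -130,"tz": -140,"drz": 0.72},{"jaw": 1,"tx": 210,"ty": -160,"tz": -150,"drz": 0.88},{"jaw": 1,"tx": 250,"ty": -190,"tz": -163,"drz": 1.04},{"jaw": 1,"tx": 290,"ty": -210,"tz": -163,"drz": 1.2},{"jaw": 1,"tx": 330,"ty": -240,"tz": -163,"drz": 1.36},{"jaw": 1,"tx": 370,"ty": -270,"tz": -163,"drz": 1.52}]' | python3 steer.py
python3 - <<'E'
from h import *
shift([.56,-.06,.42],0)
E
```

```text
clock: 1.15
tool_pos: [0.4701, -0.2002, 0.4205]
eef_rot: [1.0, -0.001, 0.0, 0.0]
contact_force: [1.2, -0.5, -0.9]
opening: 1.004
finger_force: 0.0
shift [ 0.0897 -0.1403  0.0005] rot [ 0.0003 -0.0004 -0.0011]
```

In the tool's units: -0.14 m is -140, -0.13 m is -130.

```bash
echo '[{"jaw": 1,"tx": 20,"ty": -40},{"jaw": 1,"tx": 40,"ty": -70},{"jaw": 1,"tx": 60,"ty": -100},{"jaw": 1,"tx": 80,"ty": -130},{"jaw": 1,"tx": 90,"ty": -140},{"jaw": 1,"tx": 90,"ty": -140},{"jaw": 1,"tx": 90,"ty": -140}]' | python3 steer.py
python3 - <<'E'
from h import *
snap('wrist','w1.png')
E
```

```text
clock: 1.85
tool_pos: [0.5585, -0.0637, 0.4201]
eef_rot: [1.0, -0.001, -0.001, 0.001]
contact_force: [-0.4, -0.3, 1.0]
opening: 1.001
finger_force: 0.0
```

View pics/w1.png

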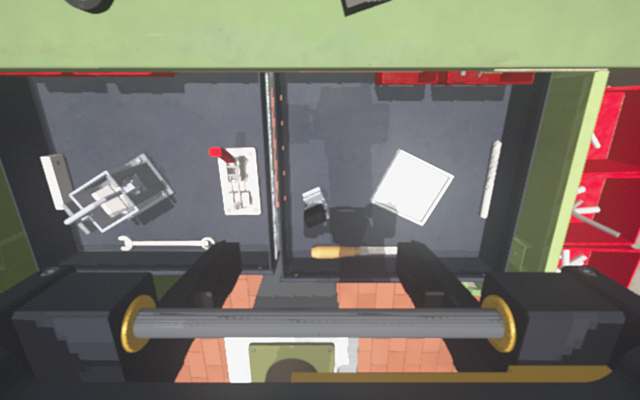

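The overhead view shows the basket yawed about 30° at (115,195) and the fixture at (238,180). The hook is at (314,205), seen from above with its foot leaning up-left. The tray is rotated at (413,187). I'll go closer to the hook and tray next.

In the tool's units: 0.08 m is 80, 0.13 m is 130.

```bash
echo '[{"jaw": 1,"ty": 30,"tz": 30},{"jaw": 1,"tx": -10,"ty": 60,"tz": 60},{"jaw": 1,"tx": -10,"ty": 80,"tz": 100},{"jaw": 1,"tx": -10,"ty": 80,"tz": 130},{"jaw": 1,"tx": -10,"ty": 80,"tz": 130},{"jaw": 1,"tx": -10,"ty": 80,"tz": 130}]' | python3 steer.py
python3 - <<'E'
from h import *
p,im=snap('wrist','w2.png')
np.save('w2.npy',p,allow_pickle=True)
for c,(lo,hi) in {'a':((250,180),(560,290))}.items(): pass
cv2.imwrite('pics/w2c.png',cv2.resize(im[110:250,190:490][:,:,::-1],None,fx=2.6,fy=2.6,interpolation=cv2.INTER_CUBIC))
g=cv2.inRange(im,(170,)*3,(255,)*3);cs,_=cv2.findContours(g,0,2)
for k in cs:
    if cv2.contourArea(k)>800: 
        q=cv2.minAreaRect(k);b=cv2.boxPoints(q);print(q);W=[onz(p,u,.016)[:2].round(4) for u in b];print(np.mean(W,0),W)
E
```

```text
clock: 2.5
tool_pos: [0.549, -0.1429, 0.2912]
eef_rot: [1.0, -0.0, 0.0, 0.0]
contact_force: [0.3, 1.0, 0.3]
opening: 1.0
finger_force: 0.0
((250.5, 371.5), (21.0, 153.0), 90.0)
[ 0.16775 -0.02065] [array([0.1931, 0.1143]), array([ 0.1926, -0.1594]), array([ 0.1424, -0.1598]), array([0.1429, 0.1223])]
((386.9000244140625, 206.20001220703125), (81.39287567138672, 75.57909393310547), 26.56505012512207)
[ 0.4842  -0.24505] [array([ 0.4622, -0.1668]), array([ 0.5634, -0.212 ]), array([ 0.5107, -0.3198]), array([ 0.4005, -0.2816])]
((157.29251098632812, 196.95321655273438), (90.84455108642578, 42.61793899536133), 80.90972137451172)
[0.497975 0.089925] [array([0.562 , 0.1181]), array([0.5712, 0.0583]), array([0.435 , 0.0585]), array([0.4237, 0.1248])]
```

View pics/w2c.png

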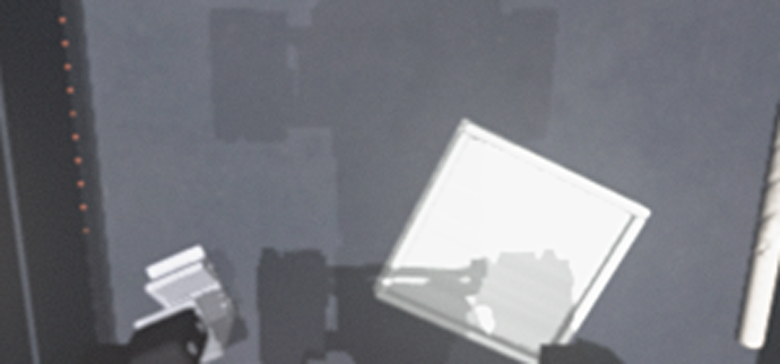

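The crop has the tray's outer rim corners at (465,118), (651,212) and (376,293). The hook is at about (185,300), and its handle is partly hidden by a finger. I'll shift so the hook is seen between the fingers.

```bash
echo '[{"jaw": 1,"tx": 20,"ty": -30,"tz": -10},{"jaw": 1,"tx": 40,"ty": -60,"tz": -10},{"jaw": 1,"tx": 50,"ty": -80,"tz": -10},{"jaw": 1,"tx": 50,"ty": -80,"tz": -10},{"jaw": 1,"tx": 50,"ty": -80,"tz": -10}]' | python3 steer.py
python3 - <<'E'
from h import *
p2=np.load('w2.npy',allow_pickle=True).item()
C=[onz(p2,(u/2.6+190,v/2.6+110),.016)[:2] for u,v in((465,118),(651,212),(376,293))];print(C)
print('tray c',(C[1]+C[2])/2, 'angles',[np.degrees(np.arctan2(*(C[i]-C[0])[::-1])) for i in(1,2)],[np.linalg.norm(C[i]-C[0]) for i in (1,2)])
p,im=snap('wrist','w3.png')
np.save('w3.npy',p,allow_pickle=True)
c=proj(p,[.457,-.06,.04])[0].round().astype(int);print(c)
u0,v0=c[0]-60,c[1]-50;print(u0,v0)
cv2.imwrite('pics/w3c.png',cv2.resize(im[v0:v0+100,u0:u0+130][:,:,::-1],None,fx=6,fy=6,interpolation=cv2.INTER_CUBIC))
E
```

```text
clock: 3.05
tool_pos: [0.5997, -0.0619, 0.302]
eef_rot: [1.0, 0.001, 0.001, 0.0]
contact_force: [0.4, -0.6, 0.3]
opening: 1.002
finger_force: 0.0
[array([ 0.5617969 , -0.21409057]), array([ 0.50931728, -0.32026392]), array([ 0.46077067, -0.1683829 ])]
tray c [ 0.48504397 -0.24432341] angles [np.float64(-116.30238132425202), np.float64(155.65640212065443)] [np.float64(0.11843517397073967), np.float64(0.110885036648417)]
[316 260]
256 210
```

View pics/w3c.png

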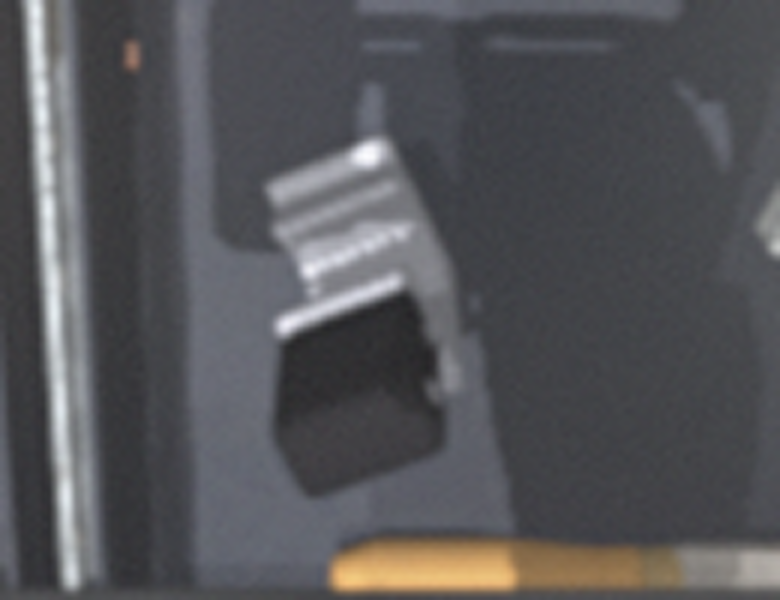

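The hook's mouth faces the camera (up-left). Its foot front edge runs (265,185)–(382,137), and the handle top corners are (275,425), (313,497) and (446,452). I'll fit its pose, then view the basket.

In the tool's units: -0.35 m is -350, -0.32 m is -320.

```bash
echo '[{"jaw": 1,"tx": 10,"ty": -40,"tz": -10},{"jaw": 1,"tx": 20,"ty": -80,"tz": -20},{"jaw": 1,"tx": 30,"ty": -120,"tz": -20},{"jaw": 1,"tx": 30,"ty": -160,"tz": -20},{"jaw": 1,"tx": 30,"ty": -200,"tz": -20},{"jaw": 1,"tx": 30,"ty": -240,"tz": -20},{"jaw": 1,"tx": 30,"ty": -280,"tz": -20},{"jaw": 1,"tx": 30,"ty": -320,"tz": -20},{"jaw": 1,"tx": 30,"ty": -350,"tz": -20},{"jaw": 1,"tx": 30,"ty": -350,"tz": -20}]' | python3 steer.py;echo '[{"jaw": 1},{"jaw": 1}]' | python3 steer.py >/dev/null
cat >> h.py <<'E'
from scipy.optimize import least_squares
def fit(p,obs,x0,scale,off,show=True):
    X=np.array([o[0] for o in obs])/1000.;U=np.array([o[1] for o in obs])/scale+np.array(off)
    def f(a):
        W=X@R.from_euler('z',a[2]).as_matrix().T+[a[0],a[1],a[3] if len(a)>3 else 0]
        return (proj(p,W)-U).ravel()
    s=least_squares(f,x0,loss='soft_l1');print(s.x[:2].round(4),'yaw',np.degrees(s.x[2]).round(2),s.x[3:]);
    if show:print(f(s.x).reshape(-1,2).round(1).tolist())
    return s.x
E
python3 - <<'E'
from h import *
p=np.load('w3.npy',allow_pickle=True).item()
fit(p,[((-11,-18,58),(281,342)),((-11,18,58),(410,293)),((-11,-18,102),(275,425)),((11,-18,102),(313,497)),((11,18,102),(446,452)),((-24,-18,0),(265,185)),((-24,18,0),(382,137)),((24,18,0),(462,385))],[.457,-.06,np.radians(210)],6,(256,210))
p,im=snap('wrist','w4.png')
np.save('w4.npy',p,allow_pickle=True)
c=proj(p,[.504,.30,.08])[0].round().astype(int)
u0,v0=max(c[0]-100,0),max(c[1]-80,0);print(c,u0,v0)
cv2.imwrite('pics/w4c.png',cv2.resize(im[v0:v0+150,u0:u0+200][:,:,::-1],None,fx=4,fy=4,interpolation=cv2.INTER_CUBIC))
E
```

```text
clock: 4.1
tool_pos: [0.6275, 0.2929, 0.3206]
eef_rot: [1.0, 0.003, -0.0, -0.002]
contact_force: [-0.9, 0.2, -0.2]
opening: 1.001
finger_force: 0.0
[ 0.4548 -0.061 ] yaw 205.12 []
[[-0.7, -0.9], [0.3, -2.0], [-1.4, 3.1], [-0.4, 4.0], [2.1, 1.7], [0.3, -0.0], [0.8, -0.6], [-0.4, -18.0]]
[307 257] 207 177
```

View pics/w4c.png

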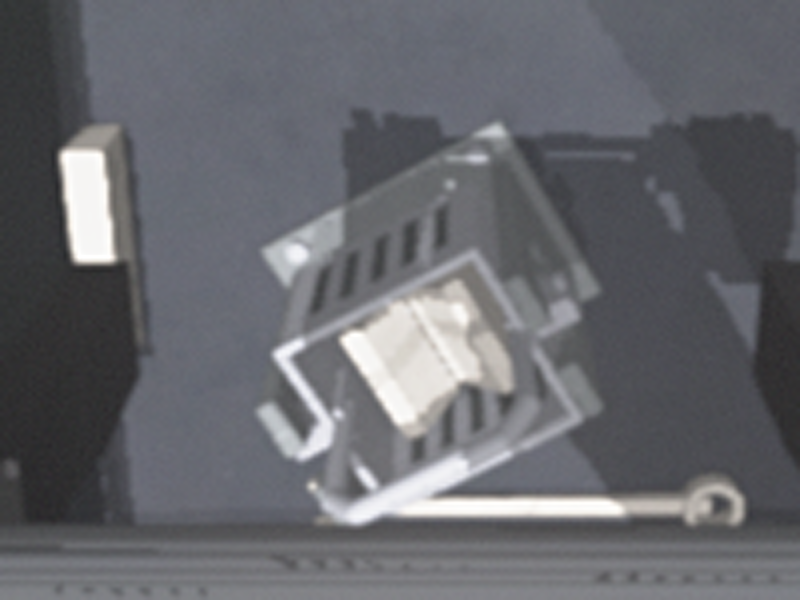

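In this crop the stand base corners are at (263,250), (497,125) and (598,292), and the basket rim corners at (275,352), (475,252) and (588,412). The bail bar lies along (350,510)–(515,435) and overlaps the near rim. I'll fit both models and check them with one overlay.

```bash
cat > ov.py <<'E'
from h import *
p3=np.load('w3.npy',allow_pickle=True).item();p4=np.load('w4.npy',allow_pickle=True).item()
a=fit(p3,[((-11,-18,58),(281,342)),((-11,18,58),(410,293)),((-11,-18,102),(275,425)),((11,-18,102),(313,497)),((11,18,102),(446,452)),((-24,-18,0),(265,185)),((-24,18,0),(382,137))],[.457,-.06,np.radians(207)],6,(256,210))
S=[((-45,-58,6),(263,250)),((-45,58,6),(497,125)),((45,58,6),(598,292))]
B=[((-38,-40,92),(275,352)),((-38,40,92),(475,252)),((38,40,92),(588,412))]
b=fit(p4,S+B,[.5,.3,np.radians(211)],4,(207,177))
fit(p4,B,b,4,(207,177));fit(p4,S,b,4,(207,177))
def box(x0,x1,y0,y1,z0,z1):
    v=[(x,y,z) for x in(x0,x1) for y in(y0,y1) for z in(z0,z1)]
    return [(v[i],v[j]) for i in range(8) for j in range(i) if bin(i^j).count('1')==1]
def draw(p,f,a,segs,scale,off,size,out):
    im=cv2.imread('pics/'+f);u,v=off;w,h=size
    im=cv2.resize(im[v:v+h,u:u+w],None,fx=scale,fy=scale,interpolation=cv2.INTER_CUBIC)
    for s in segs:
        W=np.array(s)/1000@R.from_euler('z',a[2]).as_matrix().T+[a[0],a[1],0]
        q=((proj(p,W)-off)*scale).round().astype(int)
        cv2.line(im,tuple(map(int,q[0])),tuple(map(int,q[1])),(0,0,255),1,cv2.LINE_AA)
    return im
E
cat > ov2.py <<'E'
from ov import *
i1=draw(p3,'w3.png',a,box(-24,24,-18,18,0,6)+box(-11,11,-18,18,58,102)+box(18,24,-18,18,0,58),4,(270,220),(80,90),0)
i2=draw(p4,'w4.png',b,box(-38,38,-40,40,30,92)+box(-45,45,-58,58,0,6)+[((0,-26,143),(0,26,143)),((0,26,143),(0,36,133)),((0,36,133),(0,36,92)),((0,-26,143),(0,-36,133)),((0,-36,133),(0,-36,92))],4,(260,200),(110,125),0)
h=max(i1.shape[0],i2.shape[0]);pad=lambda i:cv2.copyMakeBorder(i,0,h-i.shape[0],0,0,0)
cv2.imwrite('pics/ov.png',np.hstack([pad(i1),pad(i2)]))
E
python3 ov2.py
```

```text
[ 0.4557 -0.061 ] yaw 206.41 []
[[-0.7, -1.2], [0.1, -2.8], [-1.4, 2.8], [-0.1, 3.5], [2.2, 0.7], [0.1, -0.2], [0.4, -1.2]]
[0.4845 0.2889] yaw 210.13 []
[[-1.1, 0.4], [0.6, -1.3], [1.4, -0.0], [0.3, 0.5], [0.1, -0.8], [-1.6, 1.0]]
[0.485  0.2883] yaw 210.79 []
[[0.6, 0.6], [0.1, -1.2], [-1.0, 0.3]]
[0.484 0.29 ] yaw 209.66 []
[[-1.7, 0.3], [0.3, -0.8], [0.7, 0.5]]
```

View pics/ov.png

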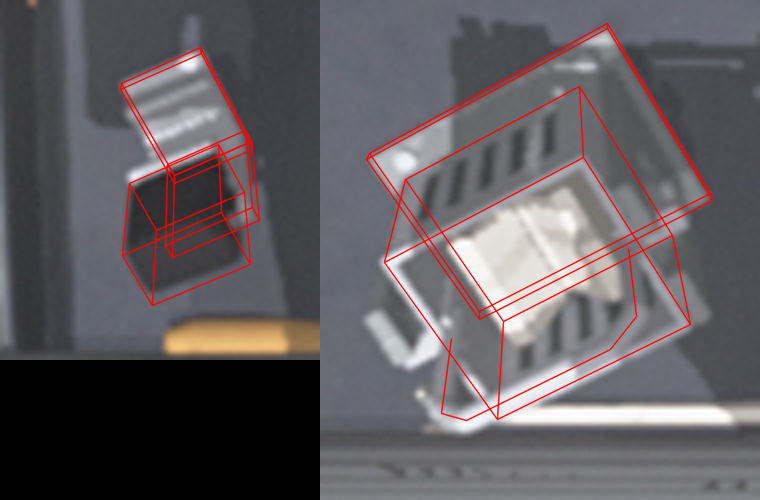

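The overlay fits both objects within about 2 px. The hook is at (0.4555,-0.061), yaw ≈206°, and the basket at (0.485,0.289), yaw ≈210°. Next I go above the hook with tool yaw 26°.

In the tool's units: 0.354 m is 354, 0.2 m is 200, -0.454 rad is -1.816.

```bash
echo '[{"jaw": 0.6,"tx": -20,"ty": 40,"drz": -0.2},{"jaw": 0.6,"tx": -40,"ty": 80,"drz": -0.4},{"jaw": 0.6,"tx": -60,"ty": 120,"drz": -0.6},{"jaw": 0.6,"tx": -80,"ty": 160,"tz": 10,"drz": -0.8},{"jaw": 0.6,"tx": -100,"ty": 200,"tz": 30,"drz": -1},{"jaw": 0.6,"tx": -120,"ty": 240,"tz": 50,"drz": -1.2},{"jaw": 0.6,"tx": -140,"ty": 280,"tz": 70,"drz": -1.4},{"jaw": 0.6,"tx": -150,"ty": 310,"tz": 80,"drz": -1.6},{"jaw": 0.6,"tx": -165,"ty": 340,"tz": 100,"drz": -1.8},{"jaw": 0.6,"tx": -172,"ty": 354,"tz": 120,"drz": -1.816}]' | python3 steer.py; echo '[{"jaw": 0.6},{"jaw": 0.6}]' | python3 steer.py
python3 - <<'E'
from h import *
shift([.4555,-.061,.084],np.radians(26.4))
E
```

```text
clock: 5.35
tool_pos: [0.4552, -0.071, 0.2004]
eef_rot: [0.975, 0.223, -0.0, 0.001]
contact_force: [0.1, 0.2, -0.9]
opening: 0.6
finger_force: 0.0
clock: 5.55
tool_pos: [0.4577, -0.0664, 0.201]
eef_rot: [0.974, 0.224, 0.0, 0.0]
contact_force: [-0.2, 0.9, 0.6]
opening: 0.604
finger_force: 0.0
shift [ 0.0003 -0.0059  0.117 ] rot [ 0.0004 -0.0009 -0.0079]
```

In the tool's units: 0.117 m is 117, 0.105 m is 105, -0.008 rad is -0.032.

```bash
echo '[{"jaw": 0.6,"ty": -6,"tz": 20,"drz": -0.032},{"jaw": 0.6,"ty": -6,"tz": 50,"drz": -0.032},{"jaw": 0.6,"ty": -6,"tz": 70,"drz": -0.032},{"jaw": 0.6,"ty": -6,"tz": 90,"drz": -0.032},{"jaw": 0.6,"ty": -6,"tz": 105,"drz": -0.032},{"jaw": 0.6,"ty": -6,"tz": 117,"drz": -0.032},{"jaw": 0.6,"ty": -6,"tz": 117,"drz": -0.032}]' | python3 steer.py
python3 - <<'E'
from h import *
shift([.4555,-.061,.084],np.radians(26.4))
E
```

```text
clock: 6.25
tool_pos: [0.4559, -0.0591, 0.0832]
eef_rot: [0.973, 0.23, 0.001, -0.0]
contact_force: [0.7, -0.8, 1.0]
opening: 0.6
finger_force: 0.0
shift [-0.0012  0.0015 -0.0008] rot [ 0.     -0.0012  0.0044]
```

Close.

In the tool's units: -0.14 m is -140, -0.11 m is -110.

```bash
echo '[{"jaw": 0.5},{"jaw": 0.4},{"jaw": 0.3},{"jaw": 0.3},{"jaw": 0.3}]' | python3 steer.py 40; echo '[{"jaw": 0.3,"tz": -10},{"jaw": 0.3,"tz": -30},{"jaw": 0.3,"tz": -50},{"jaw": 0.3,"tz": -80},{"jaw": 0.3,"tz": -110},{"jaw": 0.3,"tz": -140},{"jaw": 0.3,"tz": -140}]' | python3 steer.py
python3 - <<'E'
from h import *
import json
p,im=snap('wrist','w5.png')
np.save('w5.npy',p,allow_pickle=True);s=r.get_state();print(s['tool_pos'],s['contact_force'],s['moment'])
q=vision.camera_params('side');im2=vision.snapshot('side')
c=proj(q,s['tool_pos'])[0].astype(int);c2=proj(q,[.485,.289,.1])[0].astype(int);print(c,c2)
A=cv2.resize(im[150:400,160:480],(400,312));B=cv2.resize(im2[c[1]-35:c[1]+43,c[0]-50:c[0]+50],(400,312),interpolation=cv2.INTER_CUBIC)
cv2.imwrite('pics/w5c.png',np.hstack([A,B])[:,:,::-1])
E
```

```text
clock: 6.75
tool_pos: [0.4555, -0.0603, 0.0843]
eef_rot: [0.973, 0.23, 0.001, 0.0]
contact_force: [0.1, 1.2, 6.3]
opening: 0.402
finger_force: 39.7
clock: 7.45
tool_pos: [0.4562, -0.061, 0.2269]
eef_rot: [0.973, 0.229, 0.003, 0.001]
contact_force: [0.8, -0.2, -2.4]
opening: 0.405
finger_force: 39.7
[ 0.45520569 -0.06107481  0.22506576] [ 2.79932289e-03 -8.77226406e-01 -3.03243479e+00] [-0.01027636  0.03137751  0.01652202]
[305 159] [399 257]
```

View pics/w5c.png

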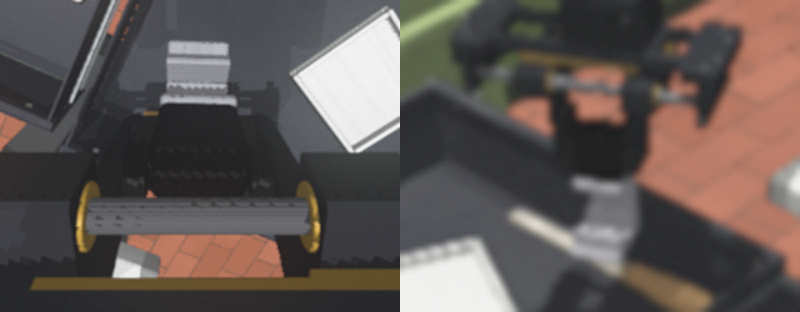

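The hook is held upright with its mouth facing tool +x. Its foot front edge is at row ~42 in the left crop, with columns 170–228. I'll work out its along-jaw offset from that.

Run:
```python
from h import *
p=np.load('w5.npy',allow_pickle=True).item();s=r.get_state();T=R.from_quat(s['eef_rot'])
for uv,z in (((170,42),0),((228,42),0),((161,104),.058),((236,104),.058)):
    W=onz(p,(uv[0]/1.25+160,uv[1]/1.25+150),s['tool_pos'][2]-.0843+z);print(z,T.inv().apply(W-s['tool_pos']).round(4))
print(T.as_euler('xyz',degrees=True))
# next: yaw 30.3, standoff 75mm back along mouth direction, bar z .143 at hook z .036
d=np.array([np.cos(np.radians(30.4)),np.sin(np.radians(30.4)),0])
B=np.array([.485,.289,0]);
for k in(.09,0): print(k,B-d*k)
shift([*(B-d*.09)[:2],.143-.036+.0843],np.radians(30.4))
```

```text
0 [ 0.0258 -0.0153  0.0843]
0 [0.0258 0.02   0.0843]
0.058 [ 0.0113 -0.0159  0.0263]
0.058 [0.0112 0.0193 0.0263]
[ 1.79954441e+02 -2.48608035e-02  2.64728615e+01]
0.09 [0.40737377 0.24345696 0.        ]
0 [0.485 0.289 0.   ]
shift [ 0.0937 -0.2935  0.0323] rot [ 0.0008 -0.0004 -0.0685]
```

In the tool's units: -0.03 m is -30, 0.03 m is 30, -0.03 rad is -0.12.

```bash
echo '[{"jaw": 0.3,"tz": -20},{"jaw": 0.3,"tx": 10,"ty": -30,"tz": -30,"drz": -0.04},{"jaw": 0.3,"tx": 20,"ty": -70,"tz": -30,"drz": -0.08},{"jaw": 0.3,"tx": 30,"ty": -110,"tz": -30,"drz": -0.12},{"jaw": 0.3,"tx": 50,"ty": -150,"tz": -30,"drz": -0.16},{"jaw": 0.3,"tx": 60,"ty": -190,"tz": -30,"drz": -0.2},{"jaw": 0.3,"tx": 70,"ty": -230,"tz": -30,"drz": -0.24},{"jaw": 0.3,"tx": 80,"ty": -260,"tz": -20,"drz": -0.272},{"jaw": 0.3,"tx": 94,"ty": -285,"tz": -10,"drz": -0.272},{"jaw": 0.3,"tx": 94,"ty": -293,"tz": 10,"drz": -0.272}]' | python3 steer.py;echo '[{"jaw": 0.3,"tz": 10},{"jaw": 0.3,"tz": 22},{"jaw": 0.3,"tz": 22},{"jaw": 0.3,"tz": 22}]' | python3 steer.py
python3 - <<'E'
from h import *
d=np.array([np.cos(np.radians(30.4)),np.sin(np.radians(30.4)),0])
B=np.array([.4845,.290,0])-.0012*d
shift([*(B-d*.09)[:2],.1913],np.radians(30.4)); shift([*B[:2],.1913],np.radians(30.4))
E
```

```text
clock: 8.55
tool_pos: [0.4078, 0.2478, 0.2124]
eef_rot: [0.964, 0.264, 0.001, -0.001]
contact_force: [-0.1, -0.9, -1.5]
opening: 0.406
finger_force: 39.7
clock: 8.95
tool_pos: [0.4077, 0.2422, 0.1909]
eef_rot: [0.965, 0.262, -0.001, 0.001]
contact_force: [-0.1, -0.2, -2.0]
opening: 0.409
finger_force: 39.7
shift [-0.0007 -0.0024 -0.0004] rot [ 0.0009  0.0023 -0.001 ]
shift [ 0.0893 -0.0024 -0.0006] rot [ 0.0009  0.0023 -0.001 ]
```

```bash
echo '[{"jaw": 0.3,"tx": 20,"ty": -2},{"jaw": 0.3,"tx": 40,"ty": -2},{"jaw": 0.3,"tx": 55,"ty": -2},{"jaw": 0.3,"tx": 65,"ty": -2},{"jaw": 0.3,"tx": 75,"ty": -2},{"jaw": 0.3,"tx": 83,"ty": -2},{"jaw": 0.3,"tx": 89,"ty": -2},{"jaw": 0.3,"tx": 89,"ty": -2}]' | python3 steer.py; echo '[{"jaw": 0.3,"tz": -4},{"jaw": 0.3,"tz": -9},{"jaw": 0.3,"tz": -13},{"jaw": 0.3,"tz": -16},{"jaw": 0.3,"tz": -18},{"jaw": 0.3,"tz": -18}]' | python3 steer.py
```

```text
clock: 9.75
tool_pos: [0.4842, 0.2906, 0.1914]
eef_rot: [0.965, 0.262, 0.0, -0.0]
contact_force: [-1.1, -0.0, -2.0]
opening: 0.408
finger_force: 39.7
clock: 10.35
tool_pos: [0.4837, 0.2904, 0.2098]
eef_rot: [0.965, 0.262, 0.0, -0.0]
contact_force: [0.2, 0.6, -2.6]
opening: 0.4
finger_force: 39.7
```

In the tool's units: -0.008 m is -8, -0.006 m is -6.

```bash
echo '[{"jaw": 0.3,"tz": -2},{"jaw": 0.3,"tz": -4},{"jaw": 0.3,"tz": -6},{"jaw": 0.3,"tz": -8},{"jaw": 0.3,"tz": -8}]' | python3 steer.py
python3 - <<'E'
from h import *
p,im=snap('wrist','w6.png')
print(r.get_state()['contact_force'],r.get_state()['moment'])
cv2.imwrite('pics/w6c.png',cv2.resize(im[100:340,160:480][:,:,::-1],(800,600),interpolation=cv2.INTER_CUBIC))
E
```

```text
clock: 10.85
tool_pos: [0.4835, 0.2901, 0.2172]
eef_rot: [0.965, 0.262, -0.0, 0.0]
contact_force: [0.3, -0.4, -6.5]
opening: 0.404
finger_force: 39.7
[-0.06287328  0.17481775 -6.86638623] [-0.02689045 -0.04730766  0.00859018]
```

View pics/w6c.png

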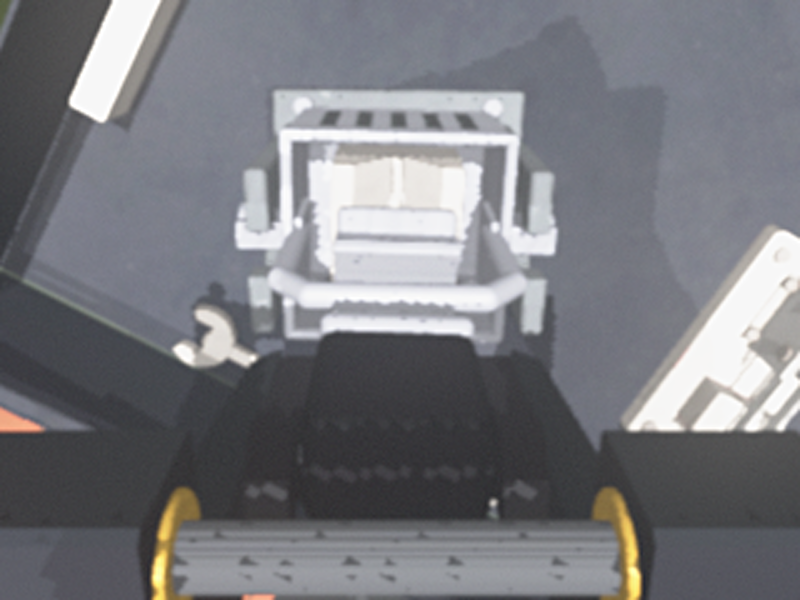

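The bail bar (row ~293) sits in the hook, centred with it at column ~399, and the basket is level. The load has nearly all transferred, so I lift slowly and watch the force.

In the tool's units: -0.006 m is -6, -0.004 m is -4.

```bash
echo '[{"jaw": 0.3,"tz": -1},{"jaw": 0.3,"tz": -2},{"jaw": 0.3,"tz": -4},{"jaw": 0.3,"tz": -6},{"jaw": 0.3,"tz": -6}]' | python3 steer.py 50;  python3 - <<'E'
from h import *
for i in range(3):
    s=r.get_state();print(s['contact_force'].round(2),s['moment'].round(3),s['tool_pos'].round(4));vision.snapshot('side')
E
```

```text
clock: 11.4
tool_pos: [0.4838, 0.2904, 0.2237]
eef_rot: [0.965, 0.262, 0.0, -0.0]
contact_force: [-0.2, -0.2, -6.4]
opening: 0.407
finger_force: 49.7
[-0.15 -0.22 -6.38] [0.029 0.015 0.027] [0.4838 0.2904 0.2237]
[ 0.05 -0.63 -7.94] [-0.025 -0.017 -0.021] [0.4837 0.2904 0.2236]
[-1.04 -0.58 -7.65] [0.012 0.041 0.053] [0.4837 0.2903 0.2235]
```

```bash
echo '[{"jaw": 0.3,"tz": -2},{"jaw": 0.3,"tz": -4},{"jaw": 0.3,"tz": -7},{"jaw": 0.3,"tz": -10},{"jaw": 0.3,"tz": -12}]' | python3 steer.py; echo '[{"jaw": 0.3,"tz": -2},{"jaw": 0.3,"tz": -4},{"jaw": 0.3,"tz": -7},{"jaw": 0.3,"tz": -10},{"jaw": 0.3,"tz": -13},{"jaw": 0.3,"tz": -16}]' | python3 steer.py
```

```text
clock: 12.05
tool_pos: [0.4837, 0.2904, 0.2358]
eef_rot: [0.965, 0.262, 0.0, -0.0]
contact_force: [-0.4, 0.0, -8.2]
opening: 0.408
finger_force: 49.7
clock: 12.65
tool_pos: [0.4836, 0.2903, 0.2516]
eef_rot: [0.965, 0.262, 0.0, 0.0]
contact_force: [-0.8, -0.5, -6.9]
opening: 0.401
finger_force: 49.7
```

In the tool's units: -0.032 m is -32, -0.025 m is -25.

```bash
echo '[{"jaw": 0.3,"tz": -3},{"jaw": 0.3,"tz": -7},{"jaw": 0.3,"tz": -12},{"jaw": 0.3,"tz": -18},{"jaw": 0.3,"tz": -25},{"jaw": 0.3,"tz": -32}]' | python3 steer.py; echo '[{"jaw": 0.3,"tz": -10},{"jaw": 0.3,"tz": -22},{"jaw": 0.3,"tz": -35},{"jaw": 0.3,"tz": -47},{"jaw": 0.3,"tz": -57},{"jaw": 0.3,"tz": -64},{"jaw": 0.3,"tz": -68}]' | python3 steer.py
python3 - <<'E'
from h import *
shift([.485,-.2435,.352],np.radians(-25.3))
E
```

```text
clock: 13.25
tool_pos: [0.4837, 0.2903, 0.2841]
eef_rot: [0.965, 0.262, 0.0, -0.0]
contact_force: [-0.7, 0.6, -7.3]
opening: 0.41
finger_force: 49.7
clock: 13.95
tool_pos: [0.4837, 0.2904, 0.3522]
eef_rot: [0.965, 0.262, 0.0, -0.0]
contact_force: [0.7, 0.6, -7.0]
opening: 0.401
finger_force: 49.7
shift [-0.2692  0.4611 -0.    ] rot [-3.000e-04 -7.000e-04  9.724e-01]
```

The rows are not in the units I measure in: shifts go in mm and turns go in units of 0.25 rad. I convert before sending: 0.08 m is 80, 0.0675 m is 67.5.

```bash
echo '[{"jaw": 0.3,"tx": -0.5,"ty": 1},{"jaw": 0.3,"tx": -2,"ty": 3.5},{"jaw": 0.3,"tx": -4.5,"ty": 8},{"jaw": 0.3,"tx": -8,"ty": 14},{"jaw": 0.3,"tx": -12.5,"ty": 21.5},{"jaw": 0.3,"tx": -18,"ty": 31},{"jaw": 0.3,"tx": -24.5,"ty": 42.5},{"jaw": 0.3,"tx": -31.5,"ty": 54.5},{"jaw": 0.3,"tx": -39,"ty": 67.5},{"jaw": 0.3,"tx": -47,"ty": 80}]' | python3 steer.py; for i in 1 2; do echo '[{"jaw": 0.3,"tx": -8,"ty": 13.8},{"jaw": 0.3,"tx": -16,"ty": 27.6},{"jaw": 0.3,"tx": -24,"ty": 41.4},{"jaw": 0.3,"tx": -32,"ty": 55.2},{"jaw": 0.3,"tx": -40,"ty": 69},{"jaw": 0.3,"tx": -48,"ty": 82.8},{"jaw": 0.3,"tx": -56,"ty": 96.6},{"jaw": 0.3,"tx": -64,"ty": 110},{"jaw": 0.3,"tx": -72,"ty": 124},{"jaw": 0.3,"tx": -80,"ty": 138}]' | python3 steer.py; done; echo '[{"jaw": 0.3,"tx": -8,"ty": 13.8},{"jaw": 0.3,"tx": -16,"ty": 27.6},{"jaw": 0.3,"tx": -23.7,"ty": 40.6},{"jaw": 0.3,"tx": -31,"ty": 52.7},{"jaw": 0.3,"tx": -37.3,"ty": 64},{"jaw": 0.3,"tx": -43.4,"ty": 74.3},{"jaw": 0.3,"tx": -49,"ty": 83.8},{"jaw": 0.3,"tx": -53.5,"ty": 91.5},{"jaw": 0.3,"tx": -57,"ty": 97.6},{"jaw": 0.3,"tx": -59.5,"ty": 102}]' | python3 steer.py
python3 - <<'E'
from h import *
shift([.484,-.243,.352],np.radians(-25.3))
E
```

```text
clock: 14.95
tool_pos: [0.4837, 0.1958, 0.3514]
eef_rot: [0.965, 0.262, 0.0, 0.0]
contact_force: [-0.3, -0.1, -7.5]
opening: 0.409
finger_force: 49.7
clock: 15.95
tool_pos: [0.4842, 0.0365, 0.3515]
eef_rot: [0.965, 0.262, 0.0, 0.0]
contact_force: [0.2, -0.5, -7.5]
opening: 0.4
finger_force: 49.7
clock: 16.95
tool_pos: [0.4848, -0.1229, 0.3515]
eef_rot: [0.965, 0.262, 0.0, 0.0]
contact_force: [0.4, 0.4, -7.6]
opening: 0.407
finger_force: 49.7
clock: 17.95
tool_pos: [0.4857, -0.2401, 0.3513]
eef_rot: [0.965, 0.262, 0.0, -0.0]
contact_force: [0.0, -0.6, -7.6]
opening: 0.403
finger_force: 49.7
shift [-0.0029  0.0017 -0.0007] rot [-0.     -0.      0.9723]
```

In the tool's units: -0.003 m is -3, -0.002 m is -2, 0.486 rad is 1.944.

```bash
echo '[{"jaw": 0.3,"tx": -1,"drz": 0.02},{"jaw": 0.3,"tx": -2,"ty": 1,"drz": 0.08},{"jaw": 0.3,"tx": -3,"ty": 2,"drz": 0.2},{"jaw": 0.3,"tx": -3,"ty": 2,"drz": 0.36},{"jaw": 0.3,"tx": -3,"ty": 2,"drz": 0.56},{"jaw": 0.3,"tx": -3,"ty": 2,"drz": 0.8},{"jaw": 0.3,"tx": -3,"ty": 2,"drz": 1.08},{"jaw": 0.3,"tx": -3,"ty": 2,"drz": 1.36},{"jaw": 0.3,"tx": -3,"ty": 2,"drz": 1.64},{"jaw": 0.3,"tx": -3,"ty": 2,"drz": 1.944}]' | python3 steer.py; echo '[{"jaw": 0.3,"drz": 0.28},{"jaw": 0.3,"drz": 0.56},{"jaw": 0.3,"drz": 0.84},{"jaw": 0.3,"drz": 1.12},{"jaw": 0.3,"drz": 1.36},{"jaw": 0.3,"drz": 1.56},{"jaw": 0.3,"drz": 1.72},{"jaw": 0.3,"drz": 1.84},{"jaw": 0.3,"drz": 1.92},{"jaw": 0.3,"drz": 1.944}]' | python3 steer.py; echo '[{"jaw": 0.3,"tz": 3},{"jaw": 0.3,"tz": 10},{"jaw": 0.3,"tz": 22},{"jaw": 0.3,"tz": 37},{"jaw": 0.3,"tz": 54},{"jaw": 0.3,"tz": 71},{"jaw": 0.3,"tz": 86},{"jaw": 0.3,"tz": 98},{"jaw": 0.3,"tz": 106},{"jaw": 0.3,"tz": 110}]' | python3 steer.py;python3 - <<'E'
from h import *
shift([.484,-.243,.2],np.radians(-25.3))
p,im=snap('wrist','w7.png')
np.save('w7.npy',p,allow_pickle=True)
cv2.imwrite('pics/w7c.png',cv2.resize(im[100:340,160:480][:,:,::-1],(800,600),interpolation=cv2.INTER_CUBIC))
E
```

```text
clock: 18.95
tool_pos: [0.4842, -0.2423, 0.3515]
eef_rot: [1.0, 0.021, 0.0, -0.0]
contact_force: [-0.6, 0.2, -6.9]
opening: 0.406
finger_force: 49.7
clock: 19.95
tool_pos: [0.4842, -0.2426, 0.3514]
eef_rot: [0.976, -0.219, 0.0, -0.0]
contact_force: [0.6, -0.6, -7.1]
opening: 0.407
finger_force: 49.7
clock: 20.95
tool_pos: [0.4838, -0.2427, 0.2404]
eef_rot: [0.976, -0.219, -0.001, -0.0]
contact_force: [-0.5, -0.2, -8.1]
opening: 0.402
finger_force: 49.7
shift [0.0003 0.0002 0.0404] rot [0.     0.0012 0.0005]
```

View pics/w7c.png

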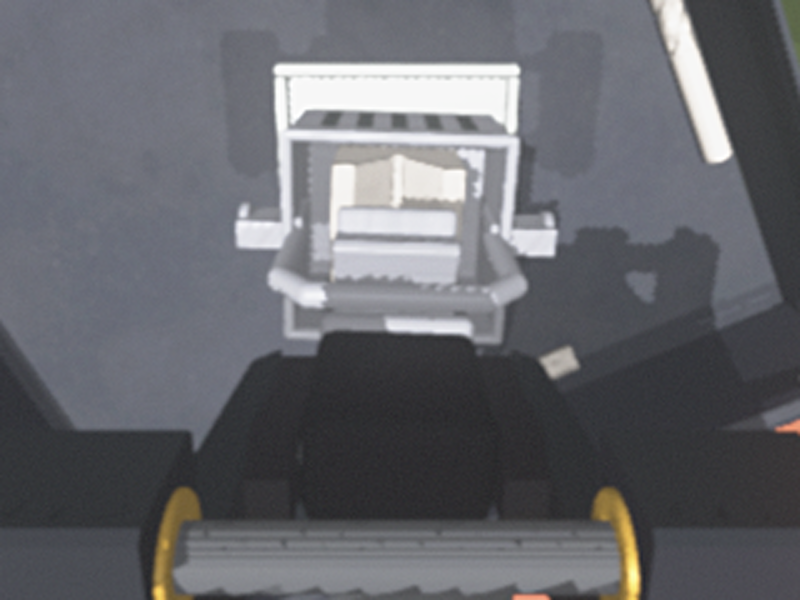

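The basket hangs level with its rim at columns 283–518, squarely over the tray (columns 275–520, far edge row ~65). I'll check the fore-aft fit from that edge, with no more pictures to view.

```bash
python3 - <<'E'
from h import *
p=np.load('w7.npy',allow_pickle=True).item();s=r.get_state();T=R.from_quat(s['eef_rot'])
for uv,z in (((275,65),.016),((520,65),.016),((237,225),.24-.2133+.03+.05),((556,225),.24-.2133+.08),((283,135),.24-.2133+.092),((518,135),.24-.2133+.092)):
    print(T.inv().apply(onz(p,(uv[0]/2.5+160,uv[1]/2.5+100),z)-s['tool_pos']).round(4))
E
echo '[{"jaw": 0.3,"tz": 4},{"jaw": 0.3,"tz": 10},{"jaw": 0.3,"tz": 18},{"jaw": 0.3,"tz": 27},{"jaw": 0.3,"tz": 34},{"jaw": 0.3,"tz": 39},{"jaw": 0.3,"tz": 42},{"jaw": 0.3,"tz": 44},{"jaw": 0.3,"tz": 44}]' | python3 steer.py
```

```text
[ 0.0566 -0.0555  0.2243]
[0.0566 0.0594 0.2243]
[ 0.0054 -0.0583  0.1337]
[0.0053 0.0607 0.1337]
[ 0.041  -0.0376  0.1216]
[0.041  0.0427 0.1216]
clock: 21.9
tool_pos: [0.4841, -0.2428, 0.1973]
eef_rot: [0.976, -0.219, -0.0, 0.0]
contact_force: [-0.6, -0.2, -7.4]
opening: 0.403
finger_force: 49.7
```

```bash
echo '[{"jaw": 0.3,"tz": 2},{"jaw": 0.3,"tz": 3.5},{"jaw": 0.3,"tz": 5},{"jaw": 0.3,"tz": 6},{"jaw": 0.3,"tz": 7},{"jaw": 0.3,"tz": 8},{"jaw": 0.3,"tz": 9},{"jaw": 0.3,"tz": 10}]' | python3 steer.py; echo '[{"jaw": 0.3,"tz": 1},{"jaw": 0.3,"tz": 2},{"jaw": 0.3,"tz": 3},{"jaw": 0.3,"tz": 4},{"jaw": 0.3,"tz": 4}]' | python3 steer.py
```

```text
clock: 22.7
tool_pos: [0.4853, -0.2429, 0.1879]
eef_rot: [0.976, -0.219, 0.001, 0.0]
contact_force: [0.4, 0.3, -1.4]
opening: 0.404
finger_force: 49.7
clock: 23.2
tool_pos: [0.484, -0.2428, 0.1833]
eef_rot: [0.976, -0.219, -0.0, 0.0]
contact_force: [-0.0, -0.4, -2.1]
opening: 0.408
finger_force: 49.7
```

In the tool's units: 0.017 m is 17, 0.016 m is 16.

```bash
echo '[{"jaw": 0.3,"tz": 4},{"jaw": 0.3,"tz": 9},{"jaw": 0.3,"tz": 13},{"jaw": 0.3,"tz": 16},{"jaw": 0.3,"tz": 17},{"jaw": 0.3,"tz": 17}]' | python3 steer.py; echo '[{"jaw": 0.3,"tx": -4},{"jaw": 0.3,"tx": -10},{"jaw": 0.3,"tx": -18},{"jaw": 0.3,"tx": -28},{"jaw": 0.3,"tx": -38},{"jaw": 0.3,"tx": -48},{"jaw": 0.3,"tx": -58},{"jaw": 0.3,"tx": -68},{"jaw": 0.3,"tx": -78},{"jaw": 0.3,"tx": -85}]' | python3 steer.py
python3 - <<'E'
from h import *
s=r.get_state();print(s['contact_force'])
shift([.4557,-.0605,.0855],np.radians(26.5))
E
```

```text
clock: 23.8
tool_pos: [0.484, -0.2428, 0.1662]
eef_rot: [0.976, -0.219, -0.0, -0.0]
contact_force: [0.0, -0.4, -1.3]
opening: 0.405
finger_force: 49.7
clock: 24.8
tool_pos: [0.4062, -0.2061, 0.1664]
eef_rot: [0.976, -0.219, -0.0, -0.0]
contact_force: [-0.8, -0.5, -1.9]
opening: 0.402
finger_force: 49.7
[-0.80849928 -0.49960852 -1.9032796 ]
shift [-0.0173 -0.1528  0.0809] rot [-2.000e-04  6.000e-04 -9.037e-01]
```

In the tool's units: -0.153 m is -153, -0.15 m is -150, -0.904 rad is -3.616.

```bash
echo '[{"jaw": 0.3,"tx": -5,"ty": -5,"tz": -20},{"jaw": 0.3,"tx": -10,"ty": -20,"tz": -35,"drz": -0.08},{"jaw": 0.3,"tx": -15,"ty": -40,"tz": -40,"drz": -0.48},{"jaw": 0.3,"tx": -17,"ty": -65,"tz": -40,"drz": -0.96},{"jaw": 0.3,"tx": -17,"ty": -90,"tz": -40,"drz": -1.44},{"jaw": 0.3,"tx": -17,"ty": -115,"tz": -40,"drz": -1.92},{"jaw": 0.3,"tx": -17,"ty": -135,"tz": -40,"drz": -2.4},{"jaw": 0.3,"tx": -17,"ty": -150,"tz": -40,"drz": -2.88},{"jaw": 0.3,"tx": -17,"ty": -153,"tz": -30,"drz": -3.32},{"jaw": 0.3,"tx": -17,"ty": -153,"tz": -10,"drz": -3.616}]' | python3 steer.py; echo '[{"jaw": 0.3,"tz": 10},{"jaw": 0.3,"tz": 30},{"jaw": 0.3,"tz": 50},{"jaw": 0.3,"tz": 65},{"jaw": 0.3,"tz": 73},{"jaw": 0.3,"tz": 77},{"jaw": 0.3,"tz": 80},{"jaw": 0.3,"tz": 80}]' | python3 steer.py
python3 - <<'E'
from h import *
shift([.4557,-.0605,.0843],np.radians(26.5))
E
```

```text
clock: 25.8
tool_pos: [0.4586, -0.0599, 0.177]
eef_rot: [0.973, 0.232, 0.002, 0.0]
contact_force: [-0.7, -0.7, -3.0]
opening: 0.4
finger_force: 49.7
clock: 26.6
tool_pos: [0.4574, -0.061, 0.0965]
eef_rot: [0.973, 0.229, 0.0, 0.0]
contact_force: [0.1, 0.1, -2.1]
opening: 0.408
finger_force: 49.7
shift [-0.0013 -0.0012  0.0122] rot [ 0.0003 -0.0004 -0.0001]
```

```bash
echo '[{"jaw": 0.3,"tz": 4},{"jaw": 0.3,"tz": 7},{"jaw": 0.3,"tz": 9},{"jaw": 0.3,"tz": 10.5},{"jaw": 0.3,"tz": 11.5},{"jaw": 0.3,"tz": 12.2},{"jaw": 0.3,"tz": 12.2}]' | python3 steer.py
```

```text
clock: 27.3
tool_pos: [0.4572, -0.061, 0.0844]
eef_rot: [0.973, 0.229, 0.0, 0.0]
contact_force: [-0.4, 0.3, 0.5]
opening: 0.403
finger_force: 49.7
```

In the tool's units: -0.23 m is -230, -0.21 m is -210.

```bash
echo '[{"jaw": 0.42},{"jaw": 0.45},{"jaw": 0.5},{"jaw": 0.6},{"jaw": 0.6},{"jaw": 0.6}]' | python3 steer.py 20; echo '[{"jaw": 0.6,"tz": -10},{"jaw": 0.6,"tz": -30},{"jaw": 0.6,"tz": -60},{"jaw": 0.6,"tz": -100},{"jaw": 0.6,"tz": -140},{"jaw": 0.6,"tz": -180},{"jaw": 0.6,"tz": -210},{"jaw": 0.6,"tz": -230}]' | python3 steer.py
python3 - <<'E'
from h import *
p,im=snap('side','s9.png')
C=[proj(p,[.4557,-.0605,.05])[0],proj(p,[.485,-.243,.06])[0]];print(C)
A=[cv2.resize(im[int(c[1])-38:int(c[1])+38,int(c[0])-50:int(c[0])+50],(400,304),interpolation=cv2.INTER_CUBIC) for c in C]
cv2.imwrite('pics/s9c.png',np.hstack(A)[:,:,::-1])
E
```

```text
clock: 27.9
tool_pos: [0.4572, -0.061, 0.0842]
eef_rot: [0.973, 0.229, 0.0, 0.0]
contact_force: [0.1, -0.7, 0.5]
opening: 0.6
finger_force: 0.0
clock: 28.7
tool_pos: [0.4574, -0.0609, 0.3173]
eef_rot: [0.973, 0.229, 0.002, 0.001]
contact_force: [0.9, -0.5, 0.5]
opening: 0.595
finger_force: 0.0
[array([307.55208475, 207.74473266]), array([261.14417235, 185.9816111 ])]
```

All ten views are used, so I check numerically: does the hook patch match the first side picture, and did the bystanders stay still?

Run:
```python
from h import *
a=cv2.imread('pics/side0.png',0).astype(np.float32);b=cv2.imread('pics/s9.png',0).astype(np.float32);p=vision.camera_params('side')
def cmp(n,X,w,h):
    c=proj(p,X)[0].astype(int);A=a[c[1]-h:c[1]+h,c[0]-w:c[0]+w];B=b[c[1]-h-6:c[1]+h+6,c[0]-w-6:c[0]+w+6]
    m=cv2.matchTemplate(B,A,cv2.TM_CCOEFF_NORMED);_,v,_,l=cv2.minMaxLoc(m);print(n,round(v,3),np.array(l)-6)
cmp('hook',[.4557,-.0605,.05],9,17);cmp('fixture',[.498,.09,.05],22,22);cmp('file',[.38,-.16,.01],12,10);cmp('spanner',[.39,.25,.01],14,8)
# basket: bail bar & trunnion disc brightness along model lines
Rz=R.from_euler('z',np.radians(-25.3)).as_matrix()
g=lambda P:[int(cv2.getRectSubPix(b,(1,1),tuple(map(float,u)))[0,0]) for u in proj(p,(np.array(P)/1000)@Rz.T+[.4852,-.2432,.005])]
print('bail',g([(0,y,113) for y in range(-26,27,6)]),'beside',g([(-14,y,122) for y in range(-26,27,6)]))
print('rim',g([(38,y,62) for y in range(-36,37,12)]))
# template: basket in initial (on stand) vs now is differently oriented; report bright pixels around bail prediction offsets
L=np.array([(0,y,113) for y in range(-24,25,3)])/1000@Rz.T+[.4852,-.2432,.005];U=proj(p,L)
for dv in range(-5,6): print(dv,int(np.mean([cv2.getRectSubPix(b,(1,1),(float(u),float(v+dv)))[0,0] for u,v in U])),end='; ')
```

```text
hook 0.848 [0 0]
fixture 1.0 [0 0]
file 0.948 [-6 -3]
spanner 0.351 [6 4]
bail [156, 164, 168, 166, 167, 162, 157, 154, 150] beside [48, 52, 64, 78, 85, 86, 85, 85, 86]
rim [172, 163, 162, 164, 147, 153, 183]
-5 67; -4 77; -3 94; -2 115; -1 139; 0 160; 1 177; 2 186; 3 188; 4 185; 5 178;
```

Run:
```python
from plant import r, vision, ticket
print(ticket.finish_job())
```

```text
the job is handed in; nothing more can be done
None
```

The job is handed in at about 29 s. The basket was set down flat in the tray, and the unhooked hook stands back on its original spot; I checked this final state from force readings and pixels, not by eye. The side picture puts the fixture exactly where it was. The matches on the file and spanner were inconclusive, though the arm never went near their height.

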